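# Hang the lopsided specimen carrier on the sprung balance arm

### The job

Weigh the steel specimen: lift the white C-shaped carrier, bring the balance's thin steel arm inside its opening, and hang the carrier level, between the arm's two collars, by the notch that lies over its centre of weight. Lower it gently while still holding it, until the balance carries the whole weight and no more, and only then let go, so that the sprung arm never jerks and is never pushed near its bottom stop. Leave the other things on the bench where they are.

Things in the scene. Friction and masses are not known exactly. Their poses are not given: they have to be found in the camera images.
- carrier: White plastic C-frame, rigid, 158 mm high, 0.22 to 0.77 kg, unknown. Origin under the foot; z up, x across, y along. Foot 54 (x) by 130 mm, y -60 to 70, 6 thick. Post 10 by 12 mm at y -54. Beam above: 10 mm thick (x), y -60 to 66, z 100 to 158 mm, free at +y. Steel specimen 42 mm wide in a cup at y 42, top at z 42. Centre of weight y 28, z 45 mm. Opening runs through along x. Stands on its foot at first.
- seat_notch (a point): The notch to use, over the centre of weight, in the beam's underside: an upside-down V along x, 17 mm wide at its mouth (z 100 mm), apex z 112 mm. The point (carrier x 0, y 28, z 105 mm) is where the axis of the balance arm's rod lies when hung. Off-centre, the rod bears on one flank only and pushes the carrier sideways along y. Axes as the carrier.
- spare_notch (a point): The other notch, same shape, at carrier x 0, y 0, z 105 mm, off the centre of weight: hung by it the carrier swings far out of level. Not to be used.
- grip (a point): Place to grip the beam from above across its 10 mm thickness (x), over the right notch: carrier x 0, y 28, z 141 mm; 17 mm of beam stand above it. Keep fingertips above carrier z 116 mm to clear the arm's collars. Axes as the carrier.
- balance: Fixed balance stand. Origin on the table straight below the arm's groove; z up, x from the arm's free end towards the column. Foot plate 12 mm thick, x -60 to 190 mm, y +-60 mm. Column x 125 to 175, y +-22 mm, 245 mm high. The arm's slide is sprung: 0.15 N per mm after 0.5 N of preload, lightly damped, so W newtons sink it by (W - 0.5) / 0.15 mm (here 11 to 47 mm).
- hook: Sprung arm of the balance: steel rod 8 mm thick along x, free end at x -18 mm. Two collars 18 mm wide, 4 mm thick leave a 16 mm groove (x -8 to 8) for the carrier's beam. Origin on the rod's axis in mid-groove, 220 mm high unloaded. Slides only straight down; bottom stop at 70 mm, 60 is too far. Must never exceed 50 mm/s: it jumps if let go while carrying less or more than the carrier's weight.
- mount_a: Bystander: black mounted specimen, cylinder 30 mm in diameter, 22 mm high; origin under its middle.
- mount_b: Bystander: dark green mounted specimen, cylinder 34 mm in diameter, 20 mm high; origin under its middle.
- mount_c: Bystander: dark steel cylinder 28 mm in diameter, 30 mm high, standing on the balance's foot plate; origin under its middle.
- disc: Bystander: aluminium disc 76 mm in diameter, 18 mm high; origin under its middle.
- dish: Bystander: white dish 90 mm in diameter, 18 mm high; origin under its middle.
- wash: Bystander: closed plastic bottle 56 mm in diameter, 130 mm high; origin under its middle.
- offcut: Bystander: small steel block 30 by 22 by 18 mm; origin under its middle.
Things that resemble listed ones, but are neither listed nor needed, are in the scene too. Of the things that look like the carrier, the middle-sized one is meant.

How it is judged:
By the outcome, as a careful person would: the job done as asked, in the order asked, and still so for the second after the job is handed in, with the robot touching nothing.
It also fails if it takes over 72 s, if anything falls off the work surface, if the arm or the gripper's body presses on something with over 40 N, if the wrist force passes 120 N, or if a joint passes its speed limit or range.

### The arm

A 6-joint arm with a two-finger parallel gripper is mounted at the origin on the work surface. World frame = base frame: x ahead of the robot, y to its left, z up, the work surface at z = 0. Lengths are in m, angles in rad, forces in N, time in s.
With the tool pointing down it reaches from about 0.325 to 0.9 m from the base axis. Payload 6.1 kg.
Tool frame: the origin (TCP) lies midway between the tips of the shut fingers; the grasp point (between the pads) lies 19 mm behind it; x points along the fingers, y is the direction in which the jaws open and shut, and the axes are right-handed (so a half turn about x gives the same grasp; the last joint's range is limited). The gripper opens to 85 mm and grips with 20 to 120 N. Pads are 22 mm wide; open, the fingers measure 114 mm over their backs; the gripper's body (76 mm by 85 mm) begins 54 mm behind the grasp point. The pads swing forward as they close: fully open they stand 13 mm farther back than shut.
Start: joints at [1.169, 0.22, 1.526, -0, 1.395, -0.126], TCP at [0.17, 0.601, 0.193] pointing down, gripper open.
Joint ranges: [-2.98, 2.98], [-0.91, 2.08], [0.09, 2.57], [-1.24, 4.39], [0.2, 2.65], [-2.68, 2.68]. Speed limits (rad/s): [2.57, 2.57, 3.01, 3.14, 3.14, 3.14].

### API

Orientations are given as [roll, pitch, yaw] about the fixed x, y, z axes, in that order (R = Rz(yaw) Ry(pitch) Rx(roll)).
In Python, from plant import movep, move_l, set_joints, gripper_to, hold, inverse_kinematics, observe, get_image, get_calibration, Unreachable, job_done gives the robot as it stands. Calls block until the motion is done:
- movep(position, orientation): joint-space move of the TCP to a pose.
- move_l(position, feed=0.15, rotation=None, max_force=None): straight line of the TCP; rotation=None keeps the orientation; feed is the mean speed in m/s. With max_force (N) it stops when the force on the tool has changed by that much, and returns True; else False.
- set_joints(angles): joint-space move.
- gripper_to(opening, f_grip=None): finger opening in m; f_grip is the grip in N (None keeps the last); returns when the fingers have stopped.
- hold(seconds).
- inverse_kinematics(position, orientation): joint angles nearest the present ones, or None.
- observe(): the state.
- get_image(name): name is "side" or "top"; returns (picture, depth): 480x640x3 uint8, red, green, blue; 480x640 float32, m along the optical axis (not along the pixel's ray), 0 where there is no reading.
- get_calibration(name): a dict with "intrinsics" (3x3 intrinsics, pixels), "world_from_camera" (4x4, takes a point from camera to world coordinates). Camera axes: x right, y down, z forward; pixel columns grow to the right and rows downward; lengths in m; the calibration is good to about 2 mm. A picture is of the moment at which its call begins. get_calibration takes no time and is no camera call.
A pose or a line that the arm cannot do raises Unreachable and nothing moves.
- job_done(): hands the job in, once; it reports no verdict.
The state is a dict: "time_s": time; "q": joint angles; "joint_velocities": joint speeds; "joint_torque": joint torques, N m; "eef_pos": TCP position; "tcp_rot": TCP orientation; "ft_force": force on the tool from outside, world axes, zero at the start; "torque": the same for the moment, N m; "opening": finger opening in m.
Only numpy, scipy, OpenCV 4.12 (cv2) and the standard library are available. Lean on these libraries where they do the work, as an engineer would, in place of code of your own. Each camera call takes 0.05 s, during which the arm holds its last target.

## Working session

There is one attempt and no reset: what is moved stays moved. The work goes in short steps, each a Python script; the robot and the scene stay as the last script left them, time stands still between calls to the robot, and variables do not carry over. Pictures are saved under pics/ and viewed, and the job is handed in when it is done.

```bash
ls; mkdir -p pics
python3 - <<'E'
from plant import *
import cv2,numpy as np
np.set_printoptions(precision=4,suppress=True)
for n in("side","top"):
    p,d=get_image(n); cv2.imwrite(f"pics/{n}0.png",p[:,:,::-1]); np.savez(f"{n}0.npz",p=p,d=d)
    c=get_calibration(n);print(c)
print(observe())
E
```

```text
pics
{'intrinsics': array([[463.0591,   0.    , 315.3191],
       [  0.    , 463.0591, 237.7567],
       [  0.    ,   0.    ,   1.    ]]), 'world_from_camera': array([[ 0.9758, -0.1791,  0.1255,  0.4172],
       [-0.2178, -0.7438,  0.632 , -0.5845],
       [-0.0199, -0.644 , -0.7648,  0.8925],
       [ 0.    ,  0.    ,  0.    ,  1.    ]])}
{'intrinsics': array([[470.1733,   0.    , 316.6373],
       [  0.    , 470.1733, 231.0565],
       [  0.    ,   0.    ,   1.    ]]), 'world_from_camera': array([[ 0.0269, -0.9964,  0.0805,  0.4258],
       [-0.9996, -0.0272, -0.0031,  0.0007],
       [ 0.0053, -0.0804, -0.9967,  1.1635],
       [ 0.    ,  0.    ,  0.    ,  1.    ]])}
{'time_s': 0.1, 'q': array([ 1.1689,  0.2212,  1.5275,  0.    ,  1.3947, -0.1261]), 'joint_velocities': array([ 0.0001, -0.0024, -0.0023,  0.0018,  0.0019, -0.0006]), 'joint_torque': array([  0.0007, -49.8245, -39.0546,  -0.0003,   0.0058,   0.    ]), 'eef_pos': array([0.17  , 0.6008, 0.1921]), 'tcp_rot': array([-1.6986,  1.5691, -1.9745]), 'ft_force': array([ 0.6104, -0.4946,  0.7095]), 'torque': array([-0.0029, -0.0009, -0.0794]), 'opening': 0.08526226310581102}
```

View pics/side0.png

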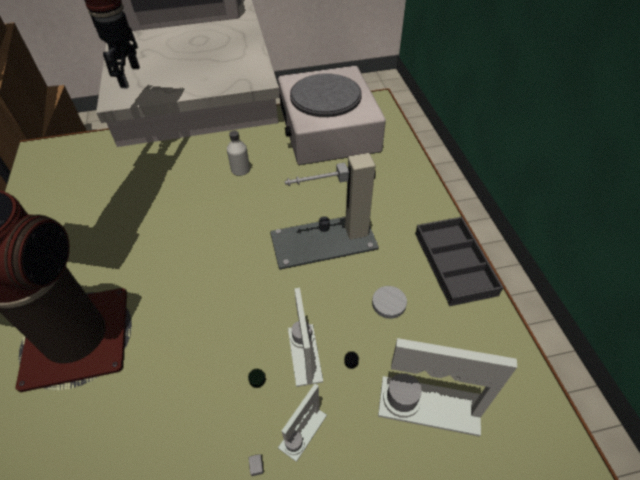

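View pics/top0.png

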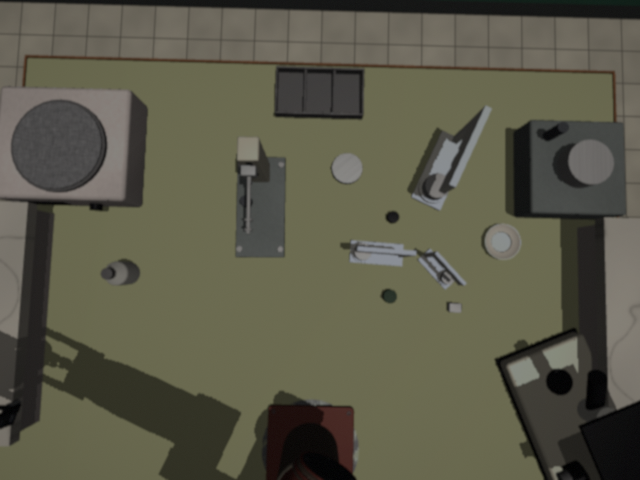

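Candidates for the carrier: a large C-frame at side (445,390)/top (455,155), a medium one at side (305,340)/top (380,252), and a small one at side (302,422)/top (440,268). The medium one fits the description. I'll check it in a close crop.

```bash
cat > h.py <<'E'
from plant import *
import cv2,numpy as np
np.set_printoptions(precision=4,suppress=True)
def cloud(n,d):
    c=get_calibration(n);K=c["intrinsics"];T=c["world_from_camera"]
    v,u=np.mgrid[:480,:640]
    P=np.stack([(u-K[0,2])/K[0,0]*d,(v-K[1,2])/K[1,1]*d,d],-1)
    return P@T[:3,:3].T+T[:3,3]
def ray(n,u,v,z):
    c=get_calibration(n);K=c["intrinsics"];T=c["world_from_camera"]
    r=T[:3,:3]@np.array([(u-K[0,2])/K[0,0],(v-K[1,2])/K[1,1],1]);o=T[:3,3]
    return o+r*(z-o[2])/r[2]
def proj(n,X):
    c=get_calibration(n);K=c["intrinsics"];T=c["world_from_camera"]
    p=(np.asarray(X)-T[:3,3])@T[:3,:3];return (p@K.T)[...,:2]/p[...,2:]
E
python3 - <<'E'
from h import *
S=np.load("side0.npz");T=np.load("top0.npz")
a=cv2.resize(S['p'][280:400,260:380],None,fx=5,fy=5,interpolation=cv2.INTER_CUBIC)
cv2.imwrite("pics/c1.png",a[:,:,::-1])
b=cv2.resize(T['p'][210:310,330:480],None,fx=5,fy=5,interpolation=cv2.INTER_CUBIC)
cv2.imwrite("pics/c2.png",b[:,:,::-1])
a=cv2.resize(S['p'][140:280,260:390],None,fx=4,fy=4,interpolation=cv2.INTER_CUBIC)
b=cv2.resize(T['p'][125:265,225:295],None,fx=4,fy=4,interpolation=cv2.INTER_CUBIC)
cv2.imwrite("pics/c3.png",np.hstack([a,b])[:,:,::-1])
P=cloud("side",S['d'])
for (u,v) in [(299,292),(303,300),(308,375),(312,380),(293,330),(300,330),(303,335),(316,390),(318,380),(320,180),(292,182),(344,172),(360,157)]:
    print(u,v,P[v,u])
Q=cloud("top",T['d'])
print('top')
for (u,v) in [(412,253),(400,252),(380,252),(355,253),(248,225),(248,200),(248,150)]: print(u,v,Q[v,u])
E
```

```text
299 292 [ 0.4785 -0.101   0.1579]
303 300 [ 0.4964 -0.0198 -0.0008]
308 375 [ 0.4677 -0.2166  0.0456]
312 380 [ 0.4758 -0.2104  0.0037]
293 330 [ 0.4581 -0.1115  0.039 ]
300 330 [ 0.472  -0.1166  0.0422]
303 335 [ 0.4678 -0.1907  0.157 ]
316 390 [ 0.4714 -0.2757  0.1138]
318 380 [ 0.4872 -0.2141  0.0061]
320 180 [ 0.6233  0.3602 -0.0026]
292 182 [0.5131 0.133  0.2204]
344 172 [0.6234 0.1223 0.2341]
360 157 [0.6656 0.149  0.2445]
top
412 253 [ 0.4656 -0.2079  0.1569]
400 252 [ 0.4669 -0.1819  0.1585]
380 252 [ 0.4659 -0.1395  0.1554]
355 253 [ 0.4664 -0.0956  0.0426]
248 225 [0.51   0.1356 0.225 ]
248 200 [0.5605 0.1375 0.2252]
248 150 [0.6579 0.1386 0.2443]
```

View pics/c1.png

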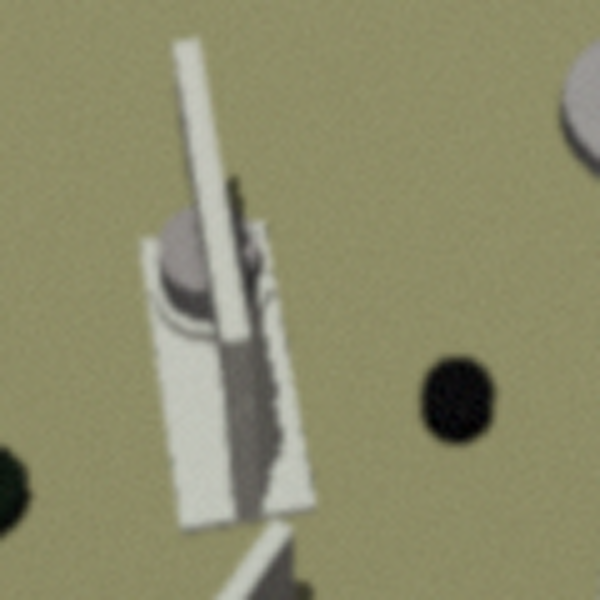

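View pics/c2.png

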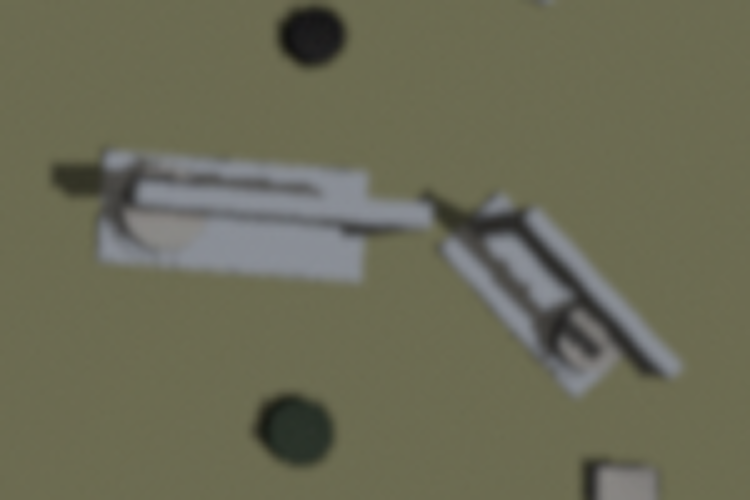

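View pics/c3.png

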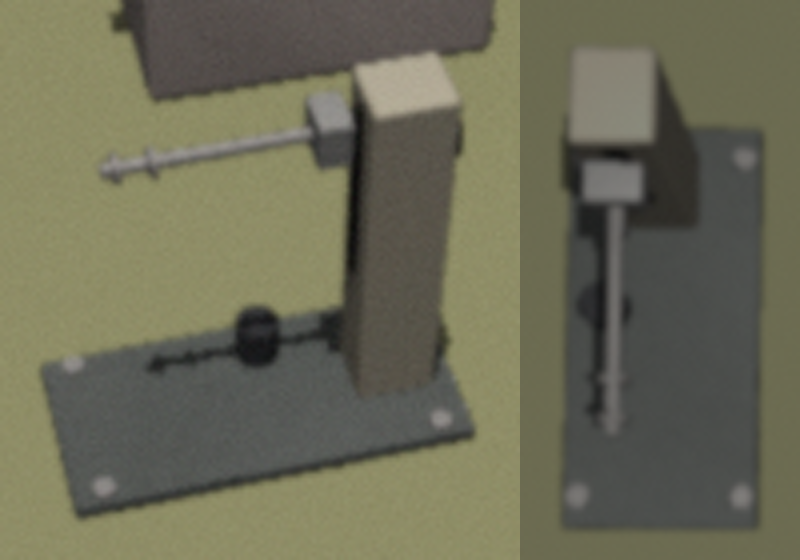

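The close crop confirms it. The medium frame (side crop: free beam end at (187,40) over the specimen, post at (250,510)) has its beam top at z≈0.158. Its +y end points roughly along world +y. The balance rod runs along world +x at y≈0.136. Next I'll measure both poses.

Run:
```python
from h import *
D={n:np.load(f"{n}0.npz") for n in("side","top")}
for n in D:
    p=D[n]['p'];d=D[n]['d'];P=cloud(n,d);X,Y,Z=P[...,0],P[...,1],P[...,2]
    reg=(d>0)&(X>.43)&(X<.52)&(Y>-.24)&(Y<-.07)
    m=reg&(abs(Z-.157)<.006)
    pts=P[m]; print(n,'beam top n',m.sum(),'zmed',np.median(pts[:,2]))
    # cast rays onto z=.158
    v,u=np.nonzero(m); R=np.array([ray(n,a,b,.158) for a,b in zip(u,v)])[:,:2]
    r=cv2.minAreaRect(R.astype(np.float32)*1000);print(' rect',r)
    k=np.polyfit(R[:,1],R[:,0],1);print(' line x=',k,'yaw',-np.arctan(k[0]),'y range',R[:,1].min(),R[:,1].max())
    # foot
    m=reg&(abs(Z-.006)<.004)&(p.astype(int).min(-1)>110)
    v,u=np.nonzero(m);R=np.array([ray(n,a,b,.006) for a,b in zip(u,v)])[:,:2]
    print(' foot',cv2.minAreaRect(R.astype(np.float32)*1000), len(R))
    m=(d>0)&(abs(Y-.136)<.03)&(abs(Z-.222)<.012)&(X>.48)&(X<.64)
    v,u=np.nonzero(m);R=np.array([ray(n,a,b,.222) for a,b in zip(u,v)])
    print(' rod n',len(R),R[:,0].min())
    for x0 in np.arange(.495,.63,.004):
        s=abs(R[:,0]-x0)<.002
        if s.any(): print('  %.3f y %.4f w %.4f n %d'%(x0,R[s,1].mean(),np.ptp(R[s,1]),s.sum()))
    m=(d>0)&(abs(Y-.12)<.12)&(abs(Z-.012)<.005)&(X>.42)&(X<.75)&(p.astype(int).max(-1)<110)
    v,u=np.nonzero(m);R=np.array([ray(n,a,b,.012) for a,b in zip(u,v)])[:,:2]
    print(' plate',cv2.minAreaRect(R.astype(np.float32)*1000),len(R))
```

```text
side beam top n 351 zmed 0.15802929004193145
 rect ((472.6877136230469, -154.5352020263672), (128.1014862060547, 10.204100608825684), 86.90023040771484)
 line x= [0.0545 0.4811] yaw -0.05444901874853307 y range -0.2183004332167487 -0.09040023326683838
 foot ((471.9483337402344, -163.04153442382812), (155.00230407714844, 57.5576057434082), 87.31309509277344) 786
 rod n 356 0.49737041825332035
  0.499 y 0.1331 w 0.0091 n 6
  0.503 y 0.1348 w 0.0217 n 11
  0.507 y 0.1336 w 0.0222 n 15
  0.511 y 0.1349 w 0.0071 n 6
  0.515 y 0.1354 w 0.0101 n 8
  0.519 y 0.1352 w 0.0096 n 7
  0.523 y 0.1329 w 0.0222 n 13
  0.527 y 0.1357 w 0.0223 n 13
  0.531 y 0.1348 w 0.0101 n 8
  0.535 y 0.1345 w 0.0096 n 7
  0.539 y 0.1359 w 0.0102 n 8
  0.543 y 0.1349 w 0.0102 n 8
  0.547 y 0.1356 w 0.0066 n 6
  0.551 y 0.1351 w 0.0097 n 6
  0.555 y 0.1353 w 0.0102 n 8
  0.559 y 0.1350 w 0.0097 n 7
  0.563 y 0.1357 w 0.0097 n 7
  0.567 y 0.1354 w 0.0102 n 8
  0.571 y 0.1355 w 0.0066 n 5
  0.575 y 0.1361 w 0.0097 n 7
  0.579 y 0.1358 w 0.0102 n 8
  0.583 y 0.1355 w 0.0097 n 7
  0.587 y 0.1354 w 0.0072 n 6
  0.591 y 0.1368 w 0.0102 n 7
  0.595 y 0.1359 w 0.0097 n 7
  0.599 y 0.1366 w 0.0097 n 7
  0.603 y 0.1363 w 0.0103 n 8
  0.607 y 0.1365 w 0.0097 n 6
  0.611 y 0.1308 w 0.0325 n 15
  0.615 y 0.1317 w 0.0424 n 24
  0.619 y 0.1311 w 0.0461 n 21
  0.623 y 0.1280 w 0.0526 n 17
  0.627 y 0.1268 w 0.0425 n 17Traceback (most recent call last):
  File "<stdin>", line 23, in <module>
  File "h.py", line 10, in ray
    c=get_calibration(n);K=c["intrinsics"];T=c["world_from_camera"]
ValueError: time passes only in moves, steps and waits
```

```bash
python3 - <<'E'
s=open('h.py').read()
s=s.replace('get_calibration(n)','CAL[n]').replace('def cloud','CAL={n:get_calibration(n) for n in("side","top")}\ndef cloud',1)
open('h.py','w').write(s)
E
cat > m.py <<'E'
from h import *
D={n:np.load(f"{n}0.npz") for n in("side","top")}
def rays(n,m,z):
    v,u=np.nonzero(m); return np.array([ray(n,a,b,z) for a,b in zip(u,v)])[:,:2]
for n in ("top","side"):
    p=D[n]['p'];d=D[n]['d'];P=cloud(n,d);X,Y,Z=P[...,0],P[...,1],P[...,2]
    reg=(d>0)&(X>.43)&(X<.52)&(Y>-.24)&(Y<-.07)
    if n=="top":
        R=rays(n,reg&(abs(Z-.157)<.006),.158)
        k=np.polyfit(R[:,1],R[:,0],1);print('beam',cv2.minAreaRect(R.astype(np.float32)*1000),k,R[:,1].min(),R[:,1].max())
        R=rays(n,(d>0)&(abs(Y-.136)<.03)&(abs(Z-.224)<.012)&(X>.48)&(X<.64),.222)
        print('rod min x',R[:,0].min())
        for x0 in np.arange(.495,.63,.004):
            s=abs(R[:,0]-x0)<.002
            if s.any(): print('  %.3f y %.4f w %.4f n %d'%(x0,R[s,1].mean(),np.ptp(R[s,1]),s.sum()))
    m=reg&(abs(Z-.006)<.005)&(p.astype(int).min(-1)>(110 if n=="side" else 125))&(Y>-.222 if n=="side" else Y>-1)
    R=rays(n,m,.006);print(n,' foot',cv2.minAreaRect(R.astype(np.float32)*1000), len(R))
    m=(d>0)&(abs(Y-.12)<.12)&(abs(Z-.012)<.005)&(X>.42)&(X<.75)&(p.astype(int)[...,0]<85)
    m=cv2.morphologyEx(m.astype(np.uint8),cv2.MORPH_OPEN,np.ones((3,3)))
    R=rays(n,m,.012);print(n,' plate',cv2.minAreaRect(R.astype(np.float32)*1000),len(R))
E
python3 m.py
```

```text
beam ((468.4912414550781, -151.95468139648438), (124.98194122314453, 10.333223342895508), 86.97933959960938) [0.0517 0.4763] -0.2141585301375316 -0.08972821760351858
rod min x 0.49406310476118553
  0.495 y 0.1364 w 0.0061 n 8
  0.499 y 0.1366 w 0.0140 n 12
  0.503 y 0.1367 w 0.0140 n 12
  0.507 y 0.1369 w 0.0061 n 8
  0.511 y 0.1370 w 0.0061 n 8
  0.515 y 0.1372 w 0.0061 n 8
  0.519 y 0.1363 w 0.0161 n 16
  0.523 y 0.1368 w 0.0161 n 13
  0.527 y 0.1377 w 0.0061 n 8
  0.531 y 0.1378 w 0.0061 n 8
  0.535 y 0.1380 w 0.0061 n 8
  0.539 y 0.1381 w 0.0061 n 8
  0.543 y 0.1383 w 0.0061 n 8
  0.547 y 0.1384 w 0.0061 n 8
  0.551 y 0.1386 w 0.0061 n 8
  0.555 y 0.1377 w 0.0080 n 8
  0.559 y 0.1373 w 0.0061 n 7
  0.563 y 0.1372 w 0.0062 n 7
  0.567 y 0.1365 w 0.0061 n 6
  0.571 y 0.1373 w 0.0061 n 8
  0.575 y 0.1374 w 0.0061 n 8
  0.579 y 0.1376 w 0.0061 n 8
  0.583 y 0.1373 w 0.0061 n 7
  0.587 y 0.1381 w 0.0061 n 7
  0.591 y 0.1381 w 0.0061 n 8
  0.595 y 0.1382 w 0.0061 n 8
  0.599 y 0.1384 w 0.0061 n 8
  0.603 y 0.1385 w 0.0061 n 8
  0.607 y 0.1372 w 0.0263 n 18
  0.611 y 0.1384 w 0.0304 n 31
  0.615 y 0.1402 w 0.0305 n 24
  0.619 y 0.1382 w 0.0284 n 24
  0.623 y 0.1393 w 0.0305 n 28
  0.627 y 0.1409 w 0.0305 n 28
top  foot ((469.3680725097656, -151.68292236328125), (124.28694915771484, 52.583351135253906), 87.31851959228516) 434
top  plate ((575.538330078125, 138.03065490722656), (244.65003967285156, 119.08680725097656), 0.9705206751823425) 3434
side  foot ((472.58740234375, -151.7585906982422), (133.6199188232422, 58.12141418457031), 86.90790557861328) 821
side  plate ((556.4334106445312, 150.46212768554688), (193.20217895507812, 92.26785278320312), 38.718238830566406) 374
```

Both cameras agree on the offset from grip point to groove: (0.041, 0.264). Carrier yaw is ≈ -0.052 and balance yaw is ≈ +0.018. In world coordinates the grip is ≈ (0.472, -0.128) and the groove ≈ (0.513, 0.136). I'll raise the tool clear of the balance first, then go to the grasp.

```bash
cat >> h.py <<'E'
from scipy.spatial.transform import Rotation as Ro
def rpy(yaw,flip=False):
    y=np.array([np.cos(yaw),np.sin(yaw),0])*(-1 if flip else 1);x=np.array([0,0,-1.])
    R=np.column_stack([x,y,np.cross(x,y)])
    return list(Ro.from_matrix(R).as_euler('xyz'))
def force(n=20,dt=.05):
    F=[]
    for _ in range(n):
        hold(dt);F.append(observe()["ft_force"])
    F=np.array(F);return F.mean(0),F.std(0)
def shot(n,name,box=None,f=1):
    p,d=get_image(n);np.savez(name+".npz",p=p,d=d)
    q=p
    if box: u0,v0,u1,v1=box;q=cv2.resize(p[v0:v1,u0:u1],None,fx=f,fy=f,interpolation=cv2.INTER_CUBIC)
    cv2.imwrite(f"pics/{name}.png",q[:,:,::-1]);return p,d
E
python3 - <<'E'
from h import *
for f in(0,1):
    for P in([.472,-.128,.42],[.472,-.128,.123],[.513,.136,.27],[.513,.136,.18]):
        print(f,P,inverse_kinematics(P,rpy(-.052,f)))
print(rpy(-.052),rpy(-.052,1))
o=observe();print(inverse_kinematics([.17,.6,.42],list(o['tcp_rot'])))
E
```

```text
0 [0.472, -0.128, 0.42] [-0.4262 -0.1524  1.4926  0.      1.8014 -0.3742]
0 [0.472, -0.128, 0.123] [-0.4262 -0.0448  1.9458  0.      1.2405 -0.3742]
0 [0.513, 0.136, 0.27] [ 0.1105 -0.0473  1.6689  0.      1.52    0.1625]
0 [0.513, 0.136, 0.18] [0.1105 0.0043 1.7863 0.     1.3509 0.1625]
1 [0.472, -0.128, 0.42] None
1 [0.472, -0.128, 0.123] None
1 [0.513, 0.136, 0.27] None
1 [0.513, 0.136, 0.18] None
[np.float64(1.6227963267948964), np.float64(1.5707963267948966), np.float64(0.0)] [np.float64(-1.5187963267948967), np.float64(1.5707963267948966), np.float64(0.0)]
[ 1.1683  0.1817  1.1548  0.      1.8068 -0.1266]<sys>:0: UserWarning: Gimbal lock detected. Setting third angle to zero since it is not possible to uniquely determine all angles.
```

Run:
```python
from h import *
Rm=Ro.from_euler('xyz',rpy(-.052)).as_matrix();print(Rm)
move_l([.17,.6008,.42],feed=.25)
gripper_to(.05,60)
movep([.472,-.128,.42],rpy(-.052))
move_l([.472,-.128,.20],feed=.2)
o=observe();print(o['time_s'],o['eef_pos'],o['opening'])
print(force())
shot("side","s1",(230,220,390,400),4)
shot("top","t1",(310,190,470,310),4)
```

```text
[[ 0.      0.9986 -0.052 ]
 [ 0.     -0.052  -0.9986]
 [-1.      0.     -0.    ]]
5.6333 [ 0.4729 -0.1283  0.2014] 0.04990986786928059
(array([0.0324, 0.2613, 0.1   ]), array([0.4628, 0.5515, 0.5128]))<sys>:0: UserWarning: Gimbal lock detected. Setting third angle to zero since it is not possible to uniquely determine all angles.
```

View pics/s1.png

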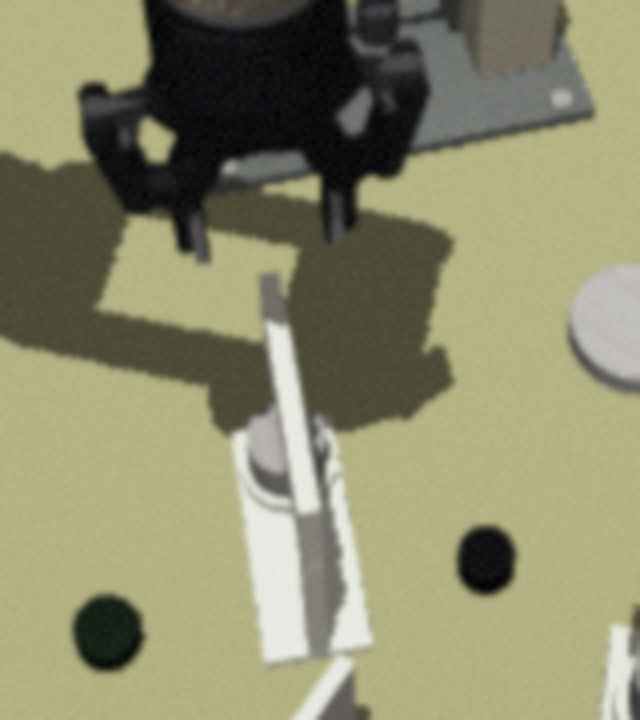

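View pics/t1.png

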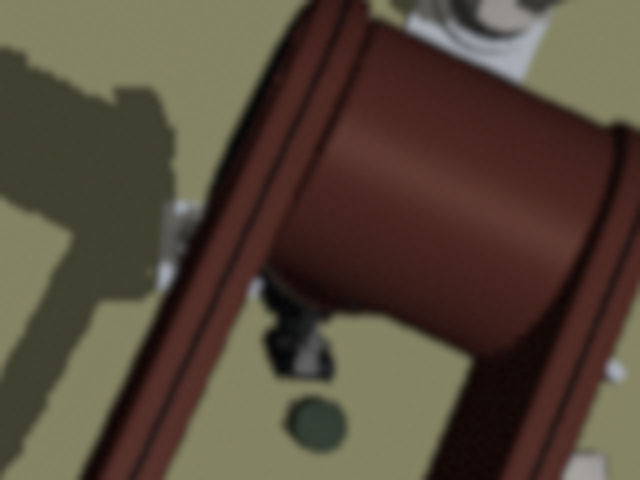

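The side view shows the open fingers (crop (195,250) and (335,235)) straddling the line of the beam (270,280 to 310,510). The top view is blocked by the arm. I'll descend and grip.

```bash
python3 - 2>/dev/null <<'E'
from h import *
print('tips mid ray', ray("side",297,281.6,.207))
print(move_l([.472,-.128,.124],feed=.1,max_force=8))
o=observe();print(o['time_s'],o['eef_pos'],o['opening'])
F=[]
for _ in range(50): hold(.01);F.append(observe()["ft_force"])
F=np.array(F);print('base',F.mean(0),F.std(0),'lag1',np.corrcoef(F[1:,2],F[:-1,2])[0,1])
gripper_to(.0,60)
o=observe();print(o['time_s'],o['eef_pos'],o['opening'],o['ft_force'])
print('shut',force(20,.01))
shot("side","s2",(230,220,390,400),4)
E
```

```text
tips mid ray [ 0.4753 -0.1107  0.207 ]
False
7.6417 [ 0.4725 -0.1283  0.1246] 0.05021543717503729
base [0.0489 0.0735 0.118 ] [0.4724 0.6063 0.4685] lag1 -0.010623484171859716
8.5917 [ 0.472 -0.128  0.124] 0.00023436886775626408 [-0.0026  0.1701  0.0191]
shut (array([-0.0685,  0.0014,  0.0283]), array([0.4492, 0.5321, 0.4798]))
```

View pics/s2.png

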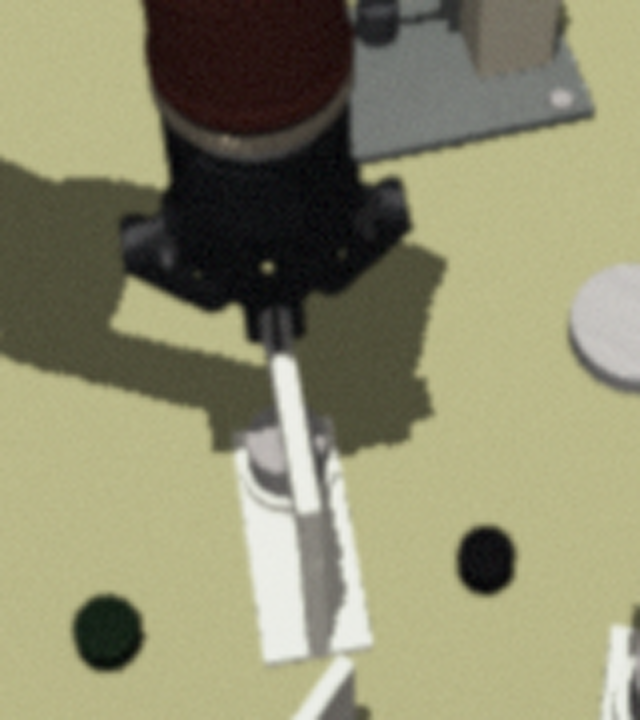

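```bash
python3 - 2>/dev/null <<'E'
from h import *
for X in ([.4725,-.139,.158],[.4725,-.128,.158],[.4725,-.117,.158],[.4725,-.092,.158],[.472,-.128,.124],[.472,-.139,.124]): print(X,proj("side",X),(proj("side",X)-[230,220])*4)
a,b=np.load("s1.npz"),np.load("s2.npz")
Pa,Pb=cloud("side",a['d']),cloud("side",b['d'])
for u,v in [(301,309),(301,312),(303,320),(299,300),(297,300),(294,300),(304,300),(307,345)]: print(u,v,Pa[v,u],Pb[v,u],b['p'][v,u])
q=cv2.resize(b['p'][280:330,270:330],None,fx=12,fy=12,interpolation=cv2.INTER_CUBIC);cv2.imwrite("pics/s2b.png",q[:,:,::-1])
E
```

```text
[0.4725, -0.139, 0.158] [299.8356 309.5411] [279.3425 358.1642]
[0.4725, -0.128, 0.158] [298.667  304.5389] [274.6679 338.1557]
[0.4725, -0.117, 0.158] [297.5171 299.6173] [270.0686 318.4691]
[0.4725, -0.092, 0.158] [294.9714 288.721 ] [259.8857 274.8838]
[0.472, -0.128, 0.124] [299.2547 314.106 ] [277.0188 376.424 ]
[0.472, -0.139, 0.124] [300.3934 319.0359] [281.5736 396.1437]
301 309 [ 0.4747 -0.1395  0.1599] [ 0.4748 -0.1387  0.1585] [196 198 186]
301 312 [ 0.4734 -0.1459  0.1601] [ 0.4736 -0.1443  0.1575] [235 236 230]
303 320 [ 0.4737 -0.1626  0.1595] [ 0.4738 -0.1618  0.1581] [234 236 230]
299 300 [ 0.4751 -0.1177  0.1569] [ 0.4724 -0.1396  0.1913] [40 40 39]
297 300 [ 0.4715 -0.1171  0.1572] [ 0.4688 -0.1396  0.1926] [56 55 54]
294 300 [ 0.4763 -0.0168  0.0019] [ 0.464  -0.1347  0.1868] [31 29 27]
304 300 [ 0.4988 -0.0191 -0.0028] [ 0.4821 -0.1342  0.1795] [14 15 14]
307 345 [ 0.4707 -0.2113  0.1573] [ 0.4707 -0.2111  0.1568] [235 237 230]
```

View pics/s2b.png

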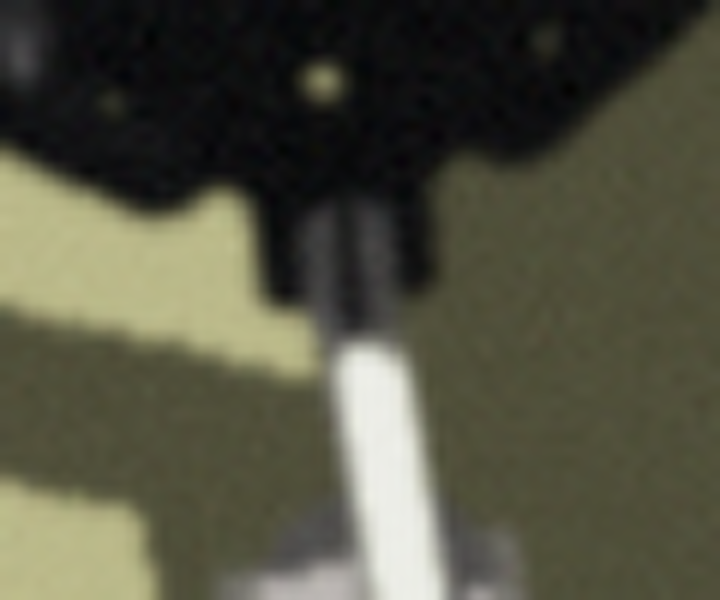

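The grip didn't take: opening reads 0 with no contact force. In the picture the shut fingers end at the beam's top edge, not beside it. I need to find where the fingertips really are compared with the reported TCP.

```bash
python3 - 2>/dev/null <<'E'
from h import *
for n,z0 in (("side0",None),("s1",None),("s2",None)):
    b=np.load(n+".npz");P=cloud("side",b['d']);p=b['p'].astype(int)
    if n=="side0": c=np.array([.17,.601,.193])
    elif n=="s1": c=np.array([.473,-.128,.2014])
    else: c=np.array([.472,-.128,.124])
    m=(b['d']>0)&(p.max(-1)<110)&(abs(P[...,0]-c[0])<.07)&(abs(P[...,1]-c[1])<.04)&(P[...,2]>max(.05,c[2]-.04))
    Q=P[m]; 
    if len(Q)==0: print(n,'none');continue
    i=np.argsort(Q[:,2])[:12]; print(n,c,len(Q)); print(Q[i])
    print(proj("side",c))
E
```

```text
side0 [0.17  0.601 0.193] 1761
[[0.1912 0.6386 0.2475]
 [0.1888 0.6384 0.2479]
 [0.1942 0.6407 0.2488]
 [0.1892 0.6404 0.2497]
 [0.1919 0.6396 0.2497]
 [0.1842 0.6405 0.2503]
 [0.1904 0.6386 0.2534]
 [0.1932 0.6373 0.2537]
 [0.1881 0.6376 0.2543]
 [0.1859 0.6359 0.2555]
 [0.1887 0.6392 0.2561]
 [0.1863 0.6388 0.2567]]
[135.9286  94.7716]
s1 [ 0.473  -0.128   0.2014] 10280
[[ 0.501  -0.1394  0.2435]
 [ 0.4977 -0.1225  0.2451]
 [ 0.4991 -0.1405  0.2457]
 [ 0.4971 -0.1337  0.2458]
 [ 0.5022 -0.1418  0.2465]
 [ 0.4447 -0.1372  0.2474]
 [ 0.4971 -0.1419  0.2483]
 [ 0.443  -0.1375  0.2485]
 [ 0.4972 -0.1335  0.2485]
 [ 0.4371 -0.132   0.2486]
 [ 0.5024 -0.1414  0.2488]
 [ 0.4991 -0.1408  0.2491]]
[297.7869 291.4668]
s2 [ 0.472 -0.128  0.124] 8208
[[ 0.4699 -0.1187  0.1321]
 [ 0.4774 -0.1347  0.1582]
 [ 0.4715 -0.1377  0.1652]
 [ 0.4732 -0.1389  0.1664]
 [ 0.475  -0.1395  0.1667]
 [ 0.4797 -0.1346  0.1675]
 [ 0.4678 -0.1388  0.1683]
 [ 0.465  -0.1339  0.1684]
 [ 0.4735 -0.1381  0.1685]
 [ 0.4695 -0.1397  0.1691]
 [ 0.4716 -0.1387  0.17  ]
 [ 0.468  -0.1381  0.1705]]
[299.2547 314.106 ]
```

The reported TCP is off in height. In all three pictures the fingertips sit about 38 mm higher than it says: 0.163 against 0.124 shut, and 0.245 against 0.201 at 50 mm open. x and y agree. I'll calibrate by touching the beam top (z=0.158) very lightly with the shut fingers.

```bash
python3 - 2>/dev/null <<'E'
from h import *
r=move_l([.472,-.128,.108],feed=.012,max_force=3)
o=observe();print(r,o['time_s'],o['eef_pos'],o['ft_force'])
print(force(15,.01))
move_l([.472,-.128,.150],feed=.1)
print(observe()['time_s'])
shot("side","s3",(230,220,390,400),4)
E
```

```text
True 9.4 [ 0.4722 -0.128   0.1199] [-0.3273  0.5918  4.8569]
(array([0.562 , 0.1708, 4.6127]), array([0.361 , 0.3286, 0.5214]))
9.9833
```

View pics/s3.png

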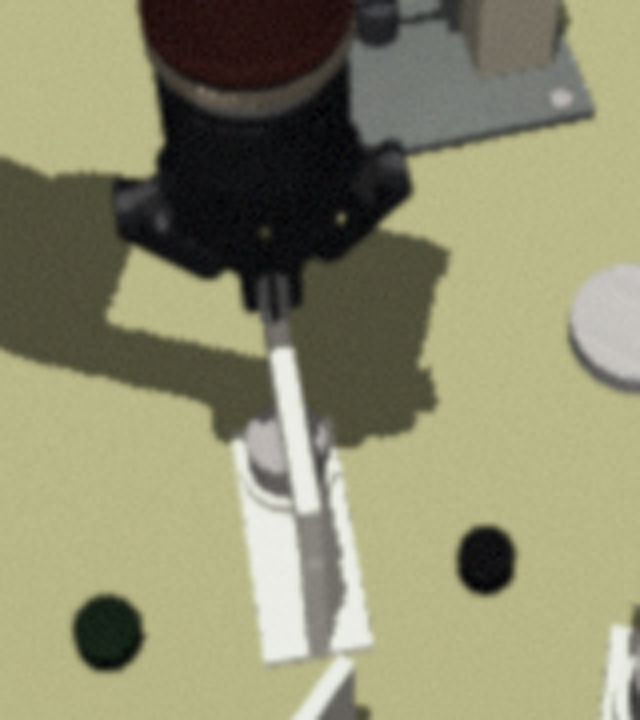

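Contact came at TCP z=0.120, so the real tips are 38 mm above the reported TCP. The carrier hasn't moved. I'll open, descend to TCP z=0.085 (tips at 0.123), and grip.

```bash
python3 - 2>/dev/null <<'E'
from h import *
move_l([.472,-.128,.180],feed=.2)
gripper_to(.05,60)
r=move_l([.472,-.128,.085],feed=.1,max_force=6)
o=observe();print(r,o['time_s'],o['eef_pos'],o['opening'])
B=force(40,.01);print('base',B[0])
gripper_to(.0,60)
o=observe();print(o['time_s'],o['eef_pos'],o['opening'],o['ft_force'])
print('shut',force(20,.01)[0])
shot("side","s4",(230,220,390,400),4)
E
```

```text
False 11.9667 [ 0.4726 -0.1283  0.0857] 0.050230612784227704
base [0.0533 0.1141 0.1102]
12.7417 [ 0.472  -0.128   0.0849] 0.009027622242330662 [ 0.819   0.0281 -0.5522]
shut [ 0.5057 -0.0353 -0.7949]
```

View pics/s4.png

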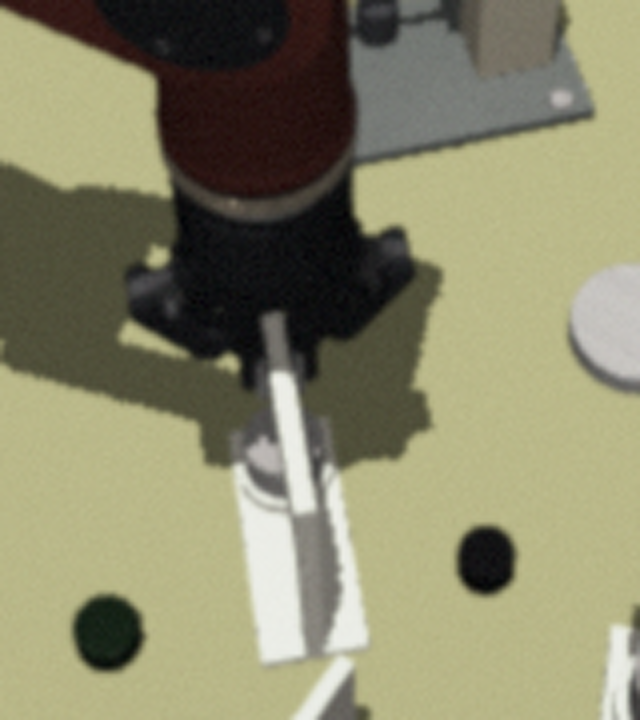

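Gripped at a 9 mm opening. I'll lift straight up, weigh, then carry to a point just short of the rod.

```bash
python3 - 2>/dev/null <<'E'
from h import *
move_l([.472,-.128,.105],feed=.04)
move_l([.472,-.128,.235],feed=.12)
print('W',force(60,.01)[0],observe()['opening'])
move_l([.513,.045,.235],feed=.12,rotation=rpy(.018))
o=observe();print(o['time_s'],o['eef_pos'],o['opening'],o['torque'])
print('W',force(60,.01)[0])
shot("side","s5",(220,120,390,330),3.5)
shot("top","t5",(210,120,370,310),3.5)
E
```

```text
W [-0.0126  0.1237 -5.4728] 0.008796710781187876
16.975 [0.5129 0.0444 0.235 ] 0.009240318937033226 [-0.0248  0.01   -0.041 ]
W [ 0.0032 -0.0503 -5.3348]
```

View pics/s5.png

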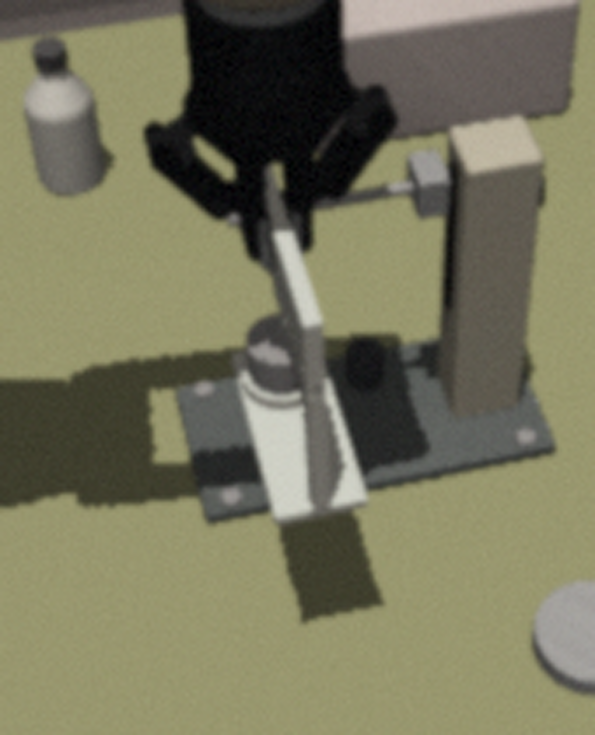

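View pics/t5.png

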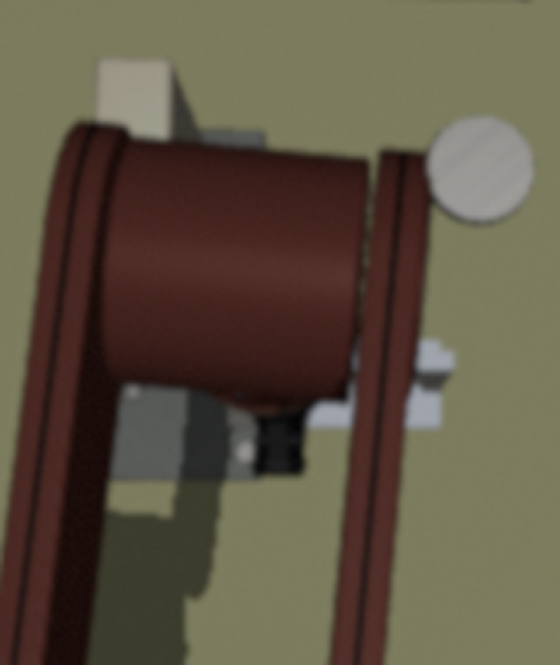

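The weight is ≈ 5.5 N, so the expected sink is ≈ 33 mm. In the side view the carrier hangs with the post end nearest (crop (320,500)) and the rod beyond its free end. I'll measure level and position in the side camera's own frame, so camera bias cancels against the groove measured there.

```bash
cat > meas.py <<'E'
from h import *
def meas(name,tcp):
    b=np.load(name+".npz");P=cloud("side",b['d']);p=b['p'].astype(int);X,Y,Z=[P[...,i] for i in range(3)]
    zt=tcp[2]+.073; zf=zt-.152
    white=(b['d']>0)&(p.min(-1)>120)&(np.ptp(p,axis=-1)<35)&(abs(X-tcp[0])<.04)&(Y<tcp[1]+.05)&(Y>tcp[1]-.11)
    m=white&(abs(Z-zt)<.008)&(p.min(-1)>185); v,u=np.nonzero(m)
    R=np.array([ray("side",a,c,zt) for a,c in zip(u,v)])[:,:2]
    A=np.column_stack([P[m][:,1]-tcp[1],np.ones(m.sum())]);k=np.linalg.lstsq(A,P[m][:,2],rcond=None)[0]
    print('beam n',len(R),'zmed',np.median(P[m][:,2]),zt,'z-slope',k[0],'yaw',-np.polyfit(R[:,1],R[:,0],1)[0],'line x at grip y',np.polyval(np.polyfit(R[:,1]-tcp[1],R[:,0],1),0),'ymin',R[:,1].min())
    print('  rect',cv2.minAreaRect(R.astype(np.float32)*1000))
    m=white&(abs(Z-zf)<.012)&(p.min(-1)>140); v,u=np.nonzero(m)
    R=np.array([ray("side",a,c,zf) for a,c in zip(u,v)])[:,:2]
    Q=P[m];A=np.column_stack([Q[:,0]-tcp[0],Q[:,1]-tcp[1],np.ones(len(Q))]);k=np.linalg.lstsq(A,Q[:,2],rcond=None)[0]
    print('foot n',len(R),'plane slopes x,y',k[:2],'z',np.median(Q[:,2]),zf,'rect',cv2.minAreaRect(R.astype(np.float32)*1000),'ymin',R[:,1].min())
E
python3 - 2>/dev/null <<'E'
from meas import *
meas("s5",[.5129,.0444,.235])
meas("side0",[.473,-.128,.085])
E
```

```text
beam n 93 zmed 0.30832329041889206 0.308 z-slope -3.112329030873225e-05 yaw 0.021638197257435404 line x at grip y 0.5130630871316876 ymin -0.040037599173809446
  rect ((514.0148315429688, -8.560169219970703), (6.2110772132873535, 63.094844818115234), 1.3715496063232422)
foot n 621 plane slopes x,y [0.0103 0.0252] z 0.15631232984415688 0.156 rect ((514.24072265625, 11.654888153076172), (53.98197555541992, 110.40914916992188), 1.0874725580215454) ymin -0.04387024457615518
beam n 38 zmed 0.15826944750426458 0.158 z-slope 0.007293902984978638 yaw -0.051684868677533836 line x at grip y 0.4735465678375109 ymin -0.20756985335498312
  rect ((472.6690979003906, -152.7756805419922), (109.74744415283203, 3.990401029586792), 86.53746032714844)
foot n 764 plane slopes x,y [0.0176 0.0181] z 0.006004473471731775 0.006000000000000005 rect ((472.0730895996094, -160.10940551757812), (147.3826904296875, 54.52528762817383), 86.84117889404297) ymin -0.2334010847313297
```

```bash
python3 - 2>/dev/null <<'E'
from h import *
def beam(name,zt,xr,yr):
    b=np.load(name+".npz");P=cloud("side",b['d']);p=b['p'].astype(int)
    m=(b['d']>0)&(abs(P[...,2]-zt)<.006)&(abs(P[...,0]-xr)<.05)&(P[...,1]>yr-.1)&(P[...,1]<yr+.07)&(p.min(-1)>90)
    v,u=np.nonzero(m);R=np.array([ray("side",a,c,zt) for a,c in zip(u,v)])[:,:2]
    print(name,len(R),'ymin',np.sort(R[:,1])[:4],'x mean near end',R[R[:,1]<R[:,1].min()+.04][:,0].mean(), R[R[:,1]<R[:,1].min()+.04][:,1].mean())
beam("side0",.158,.472,-.128);beam("s4",.158,.472,-.128);beam("s5",.308,.513,.0444)
# rod axis
b=np.load("side0.npz");P=cloud("side",b['d'])
m=(b['d']>0)&(abs(P[...,1]-.136)<.03)&(abs(P[...,2]-.222)<.02)&(P[...,0]>.535)&(P[...,0]<.60)
v,u=np.nonzero(m);R=np.array([ray("side",a,c,.220) for a,c in zip(u,v)])
k=np.polyfit(R[:,0],R[:,1],1);print('rod yaw',k[0],'y at .515',np.polyval(k,.515),len(R),'P mean',P[m].mean(0))
E
```

```text
side0 350 ymin [-0.2183 -0.218  -0.2176 -0.2172] x mean near end 0.47027077384933186 -0.19865454694829046
s4 265 ymin [-0.2187 -0.2179 -0.2176 -0.2172] x mean near end 0.46843245766824193 -0.19898271229251813
s5 197 ymin [-0.0478 -0.0474 -0.047  -0.0466] x mean near end 0.5144315063899443 -0.027964058686435013
rod yaw 0.020686738535607235 y at .515 0.1367522538937215 112 P mean [0.5674 0.1354 0.2223]
```

Level is fine. In x the side frame agrees with the TCP, so the groove is at x≈0.515. In y the rod axis is ≈ 0.137. Next I'll slide the carrier sideways so the rod enters the opening, then look.

```bash
python3 - 2>/dev/null <<'E'
from h import *
r=move_l([.515,.1373,.235],feed=.08,max_force=5)
o=observe();print(r,o['time_s'],o['eef_pos'],o['opening'])
print('W',force(40,.01)[0])
shot("side","s6",(240,100,390,280),4)
shot("top","t6",(210,120,330,310),3.5)
E
```

```text
False 18.875 [0.515  0.1368 0.235 ] 0.009119149721338479
W [ 0.0226  0.091  -5.3918]
```

View pics/s6.png

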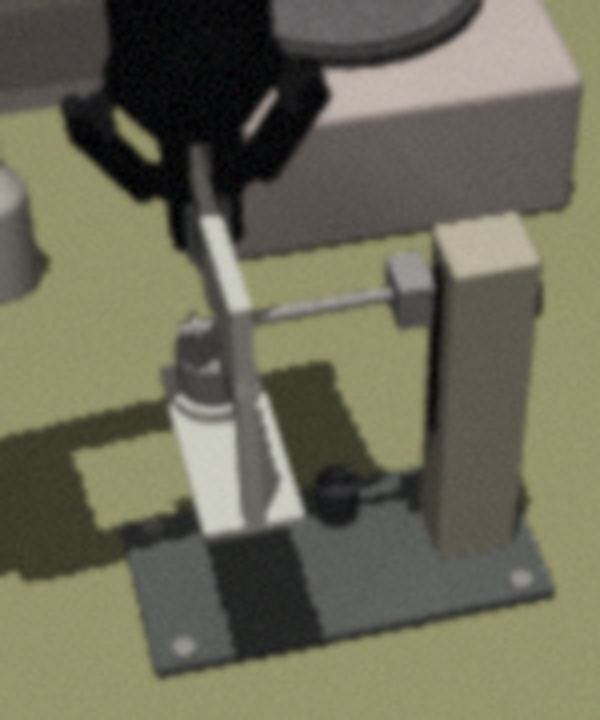

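The rod passes through the opening: its free-end collar shows at crop (190,322), left of the beam and above the specimen, and the shaft continues right at (260,315). I'll lower in small steps, watching the vertical and lateral force.

```bash
python3 - 2>/dev/null <<'E'
from h import *
move_l([.515,.1373,.206],feed=.04)
B=force(30,.01)[0];print('pre',B)
z=.206
while z>.186:
    z-=.002;move_l([.515,.1373,z],feed=.015);F=force(12,.01)[0];print('%.3f'%z,F-B)
    if F[2]-B[2]>1.6 or abs(F[1]-B[1])>1.8 or abs(F[0]-B[0])>2: break
o=observe();print(o['time_s'],o['eef_pos'],o['torque'])
print(force(30,.01)[0]-B)
shot("side","s7",(240,100,390,280),4)
E
```

```text
pre [-0.1114  0.0319 -5.4688]
0.204 [-0.0059 -0.0164  0.3699]
0.202 [0.0676 0.055  0.3654]
0.200 [-0.0159 -0.6455  0.6841]
0.198 [ 0.2606 -1.4224  1.4233]
0.196 [ 0.3169 -2.0624  1.507 ]
22.35 [0.5151 0.1372 0.196 ] [-0.3818 -0.0013 -0.0332]
[ 0.3379 -1.8971  1.3414]
```

View pics/s7.png

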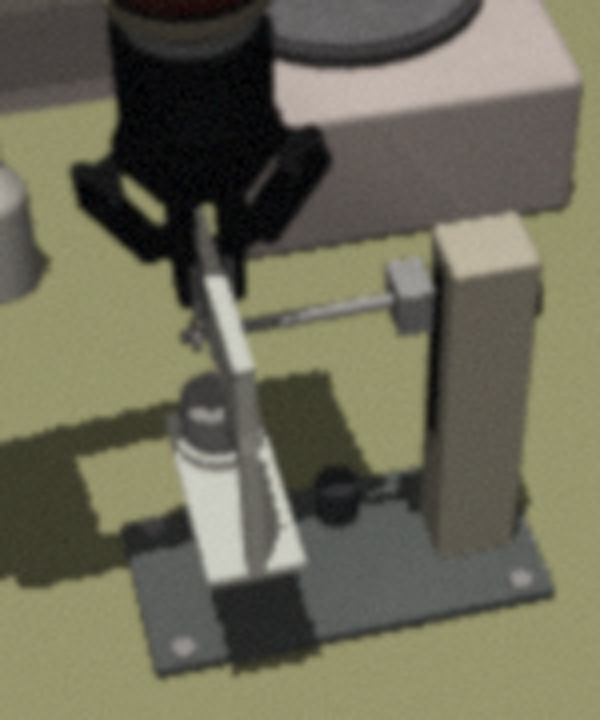

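Contact, with Fy/Fz ≈ −1.4, so the rod bears on one flank only and the carrier must move in −y. I'll step it until the lateral force vanishes.

```bash
python3 - 2>/dev/null <<'E'
from h import *
B=np.array([-.05,.04,-5.43])
y=.1373
for i in range(10):
    y-=.0004;move_l([.515,y,.196],feed=.01);F=force(20,.01)[0];print('%.4f'%y,F-B)
    if F[1]-B[1]>-.2: break
print(observe()['time_s'],observe()['eef_pos'])
E
```

```text
0.1369 [ 0.4268 -1.0144  1.1719]
0.1365 [ 0.1318 -0.5746  0.9935]
0.1361 [-0.0684  1.2598  0.981 ]
23.9 [0.5149 0.1363 0.196 ]
```

Seated: the lateral force crosses zero at y≈0.1364, and x has no load. Now I'll lower slowly, transferring the weight and fitting force against height.

```bash
python3 - 2>/dev/null <<'E'
from h import *
y=.1364
Zs=[];Fs=[]
for z in (.196,.190,.184,.178,.173,.170):
    move_l([.515,y,z],feed=.012);hold(.1);F=force(30,.01)[0];o=observe();Zs.append(o['eef_pos'][2]);Fs.append(F);print('%.3f'%z,F,o['opening'],o['eef_pos'])
    if abs(F[1])>.8: y+=-.0001*np.sign(-F[1]) ; print('adj',y)
k=np.polyfit(Zs,np.array(Fs)[:,2],1);print(k,'zero at(.1)',(.1-k[1])/k[0]);print(observe()['time_s'])
shot("side","s8",(240,100,390,280),4)
E
```

```text
0.196 [-0.3689  0.8385 -4.3312] 0.009039135832723644 [0.5149 0.1364 0.1959]
adj 0.13649999999999998
0.190 [-0.8716 -0.1852 -3.2509] 0.009137248138054908 [0.515  0.1364 0.19  ]
0.184 [-1.0566 -0.5237 -2.5719] 0.00897397296123593 [0.515  0.1365 0.184 ]
0.178 [-0.9893 -0.8168 -1.7505] 0.00919569376538121 [0.515  0.1365 0.1781]
adj 0.1364
0.173 [-1.1194 -0.1141 -1.0031] 0.009274216259357461 [0.5151 0.1365 0.1731]
0.170 [-1.0286  0.2162 -0.4121] 0.009363538517334473 [0.515  0.1364 0.1701]
[-145.3328   24.2117] zero at(.1) 0.16590658475626097
29.1667
```

View pics/s8.png

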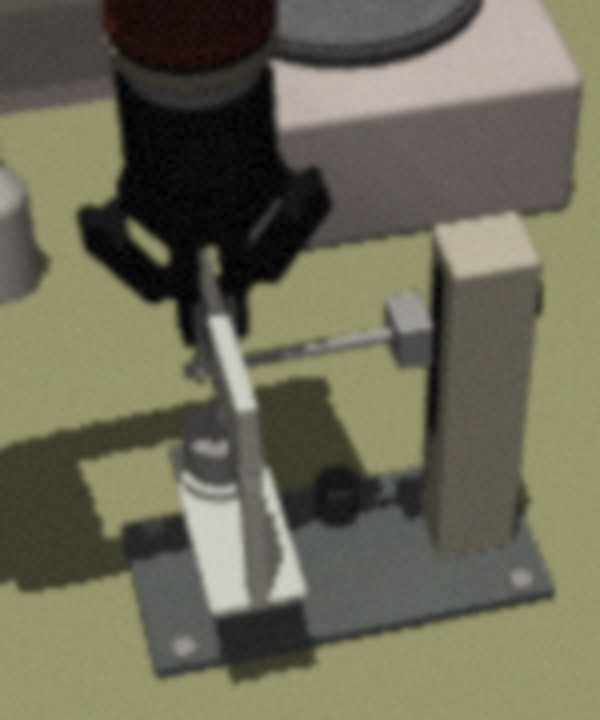

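Fx has settled at about −1 N, which could be rod friction or the beam touching a collar. I'll probe by stepping in −x.

```bash
python3 - 2>/dev/null <<'E'
from h import *
for x in (.5147,.5143,.5139,.5134):
    move_l([x,.1364,.170],feed=.01);F=force(25,.01)[0];o=observe();print(x,F,o['torque'],o['eef_pos'])
print(o['time_s'])
get_image
shot("side","s9",(260,170,310,230),12)
E
```

```text
0.5147 [ 0.7239  0.3816 -0.4229] [ 0.0879 -0.2048 -0.0611] [0.515  0.1364 0.1702]
0.5143 [ 3.4606  0.4221 -0.4284] [ 0.1464 -0.7294 -0.0012] [0.5148 0.1364 0.1703]
0.5139 [ 4.4234  0.549  -0.4764] [ 0.113  -0.8431 -0.0411] [0.514  0.1364 0.1701]
0.5134 [ 3.8985  0.522  -0.7565] [ 0.1769 -0.7154  0.0551] [0.5133 0.1364 0.1699]
31.05
```

View pics/s9.png

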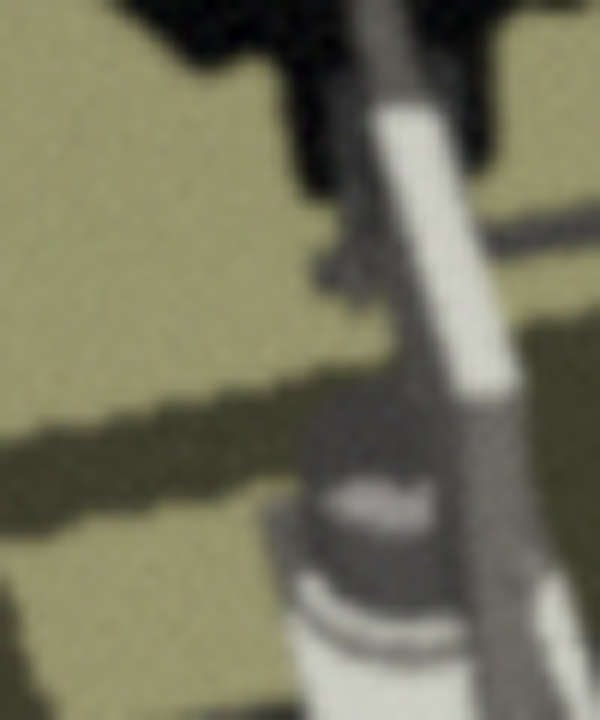

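That was stick friction on the rod: it slips at about 4 N with no hard stop, so no collar contact. The tip-to-beam distance (crop 318 to 400, about 13 mm) also matches a centred beam. I'll step x back to relieve the stored side load, then finish lowering.

```bash
python3 - 2>/dev/null <<'E'
from h import *
for x in (.5137,.5139,.5141,.5143):
    move_l([x,.1364,.170],feed=.01);F=force(25,.01)[0];o=observe();print(x,F,o['torque'],o['eef_pos'])
    if F[0]<.6: break
for z in (.168,.166):
    move_l([x,.1364,z],feed=.01);hold(.15);F=force(60,.01)[0];o=observe();print(z,F,o['torque'],o['eef_pos'])
print(x,o['time_s'])
E
```

```text
0.5137 [ 1.8599  0.5492 -0.4385] [ 0.1136 -0.285  -0.0583] [0.5134 0.1364 0.1698]
0.5139 [-0.2998  0.5467 -0.3768] [0.0609 0.07   0.0303] [0.5135 0.1364 0.1698]
0.168 [-3.256   0.3298 -0.0536] [ 0.0409  0.747  -0.001 ] [0.5136 0.1364 0.1678]
0.166 [-4.9442  0.3467  0.1261] [0.048  0.9103 0.0133] [0.5138 0.1364 0.166 ]
0.5139 34.0167
```

```bash
python3 - 2>/dev/null <<'E'
from h import *
x,y,z=.5139,.1364,.166
for i in range(6):
    hold(.3);F=force(40,.01)[0];o=observe();print('%.5f %.5f %.5f'%(x,y,z),F,o['torque'],o['eef_pos'])
    if abs(F[0])<.4 and abs(F[1]-.05)<.35 and abs(F[2]-.1)<.1: break
    if abs(F[0])>=.4: x+=np.clip(F[0]/12000,-.0003,.0003)
    if abs(F[1]-.05)>=.35: y+=np.clip(F[1]/12000,-.0001,.0001)
    if abs(F[2]-.1)>=.1: z+=np.clip((F[2]-.1)/150,-.002,.002)
    move_l([x,y,z],feed=.01)
print(observe()['time_s'])
E
```

```text
0.51390 0.13640 0.16600 [-4.9629  0.2019  0.1553] [ 0.0769  0.9552 -0.0205] [0.5138 0.1364 0.166 ]
0.51360 0.13640 0.16600 [-3.3636  0.3447  0.1672] [ 0.0437  0.551  -0.0094] [0.5138 0.1364 0.1661]
0.51332 0.13640 0.16600 [-0.2462  0.2301  0.0765] [ 0.081  -0.0544  0.0176] [0.5137 0.1364 0.1662]
36.4167
```

Fx, Fy and Fz are all close to their free baseline. I'll ease the grip to 20 N, recheck, then release with a small opening.

```bash
python3 - 2>/dev/null <<'E'
from h import *
gripper_to(.0,20)
F=force(60,.01)[0];o=observe();print('20N',F,o['opening'],o['eef_pos'],o['time_s'])
if abs(F[0])<.8 and abs(F[1])<.8 and abs(F[2]-.1)<.22:
    gripper_to(.03,20)
    o=observe();print('open',o['opening'],o['time_s']); print(force(30,.01)[0])
shot("side","s10",(240,100,390,280),4)
E
```

```text
20N [1.458  0.3246 0.1221] 0.009258632449297503 [0.5136 0.1364 0.1661] 37.1333
```

View pics/s10.png

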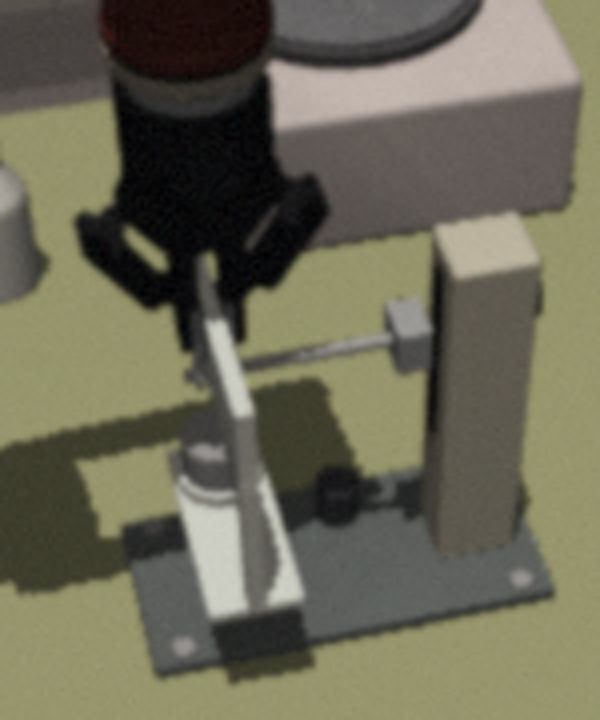

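Fz is right (0.12), but the arm is creeping in x, with Fx up to 1.46 N. I'll trim x and then release.

```bash
python3 - 2>/dev/null <<'E'
from h import *
x=.51355
for i in range(7):
    move_l([x,.1364,.166],feed=.01);F=force(60,.01)[0];o=observe();print('%.5f'%x,F,o['eef_pos'],o['time_s'])
    if abs(F[0])<.5 and abs(F[1])<.7 and abs(F[2]-.1)<.15:
        gripper_to(.03,20);o=observe();print('open',o['opening'],o['time_s']);print(force(40,.01));break
    x+=np.clip(F[0]/15000,-.0002,.0002)
shot("side","s11",(240,100,390,280),4)
E
```

```text
0.51355 [1.5687 0.4651 0.113 ] [0.5135 0.1364 0.166 ] 37.9333
0.51365 [0.9461 0.2804 0.1058] [0.5136 0.1364 0.1659] 38.6833
0.51372 [0.0312 0.4858 0.0991] [0.5136 0.1364 0.1659] 39.4333
open 0.029946338270829112 39.7667
(array([-0.1497,  0.0969,  0.0422]), array([0.5832, 0.5339, 0.5124]))
```

View pics/s11.png

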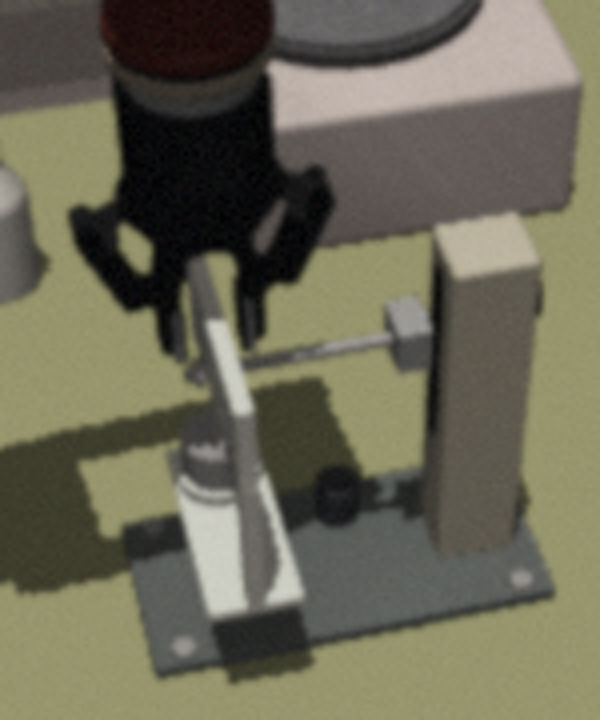

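Released, with no visible movement. I'll withdraw straight up, step back out of the top camera's view, and check.

```bash
python3 - 2>/dev/null <<'E'
from h import *
move_l([.5137,.1364,.30],feed=.08)
move_l([.5137,.1364,.36],feed=.15)
movep([.35,-.25,.36],rpy(-.6))
print(observe()['time_s'])
shot("side","s12",(240,100,390,280),4)
shot("top","t12",(210,120,330,270),4)
shot("side","s12full",(0,0,640,480),1)
shot("top","t12full",(0,0,640,480),1)
E
python3 - 2>/dev/null <<'E'
from meas import *
meas("s12",[.5137,.1364,.166])
for n in("s12","s8"):
    b=np.load(n+".npz");P=cloud("side",b['d']);X,Y,Z=[P[...,i] for i in range(3)]
    m=(b['d']>0)&(abs(Y-.137)<.012)&(Z>.15)&(Z<.235)&(X>.545)&(X<.60);print(n,m.sum(),'rod z',np.median(Z[m]))
E
```

```text
44.075
beam n 199 zmed 0.24016451972904074 0.239 z-slope -0.002845916807192051 yaw 0.01612999583784555 line x at grip y 0.5145633245242862 ymin 0.049616012117243424
  rect ((515.0646362304688, 111.75515747070312), (9.880070686340332, 124.30668640136719), 0.9199947118759155)
foot n 595 plane slopes x,y [-0.0073  0.0239] z 0.08835190909570101 0.087 rect ((515.0238647460938, 112.77630615234375), (54.56964111328125, 132.10934448242188), 0.9467537999153137) ymin 0.04656020970712926
s12 89 rod z 0.1896982764563211
s8 91 rod z 0.1931203932617177
```

View pics/s12.png

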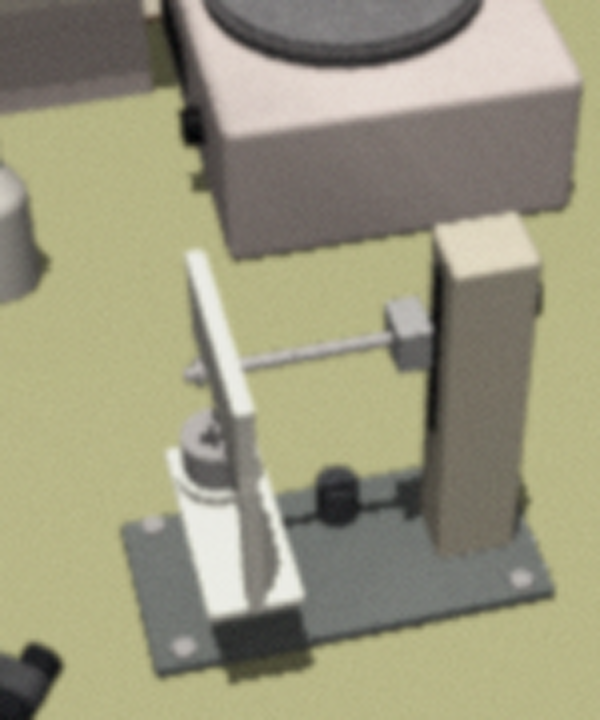

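View pics/t12.png

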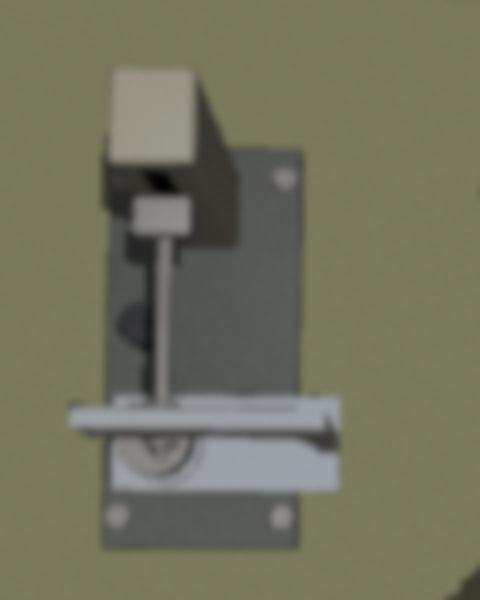

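View pics/t12full.png

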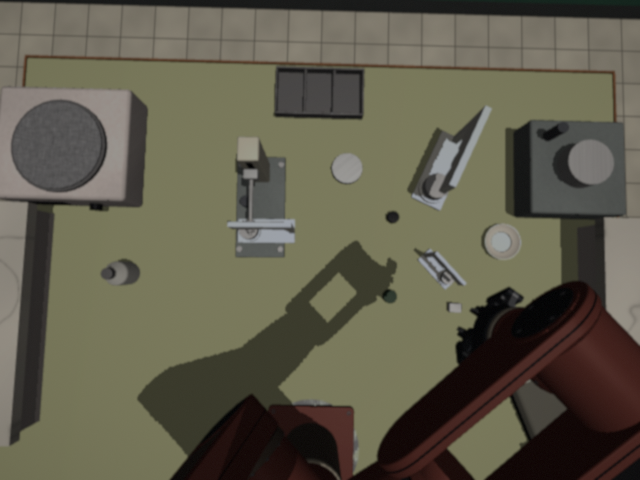

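The carrier hangs level (beam slope −0.003). The rod is at z≈0.189, a sink of about 33 mm, and the beam lies between the collars (top crop (160,405)). The bystanders are where they were. I'll do one last force check and hand in.

```bash
python3 - 2>/dev/null <<'E'
from h import *
print(force(30,.01)[0],observe()['time_s'])
a,b=np.load("top0.npz")['p'].astype(int),np.load("t12full.npz")['p'].astype(int)
for n,(u,v) in dict(mount_a=(392,216),mount_b=(389,296),disc=(347,168),dish=(502,242),wash=(118,273),offcut=(454,307)).items():
    print(n,abs(a-b)[v-12:v+12,u-12:u+12].mean())
print(job_done())
E
```

```text
[-0.0056  0.0057  0.0164] 44.525
mount_a 11.35474537037037
mount_b 15.703125
disc 16.859375
dish 16.81597222222222
wash 11.141782407407407
offcut 13.46701388888889
the job is handed in; nothing more can be done
None
```

The carrier is hanging by the correct notch, level and between the two collars, and I handed the job in at about 44.5 s. I did not measure the arm's speed. All loaded moves were slow: 10–15 mm/s commanded.

- **Grasp:** I chose the middle-sized C-frame. My first grip closed on nothing, because the real fingertips sit 38 mm above the reported tool point. I found the offset with a light touch (about 4.6 N) on the beam's top, then gripped properly.
- **Hanging:** The carrier weighs about 5.5 N. The first contact was on one flank of the notch only, so I shifted the carrier about 1 mm until the side force vanished. I also relieved friction along the rod, which had peaked at about 5 N.
- **Release:** I let go with the vertical force at 0.099 N against a free baseline of about 0.10 N. Nothing visibly moved.
- **Last checks:**
  - The beam's slope is −0.003, and the rod sits at z≈0.19 m, a sink of about 30–33 mm where 33 mm was expected, well short of 60.
  - The beam is between the collars in both views. The two cameras disagree by about 4 mm on where the groove is along the rod, so I judged that centring by eye.
  - The robot is clear, with no force on the tool.
- **Inconclusive check:** The before-and-after picture comparison of the bystanders proved nothing, because brightness changed everywhere. By eye in the top view they are where they were. I did not check the cylinder on the foot plate (mount_c) separately, but it looks unmoved in the side view.

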